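# Third hand at the sawing board

## Task

First slide the length stop along the fence until its stop face is in line with the pencil line on the blue tape, then take the teal blank, lay it flat on the sawing board with one end touching the stop, and press it sideways flush against the fence with a steady push of about 10 N (never ramming it). Do not let go: finish while still holding that push, so that I can put the clamp on; the stop must still be on its line, and leave the red blank, the clamp, the saw and the tray of finished hooks where they are.

Things in the scene. Friction and masses are not known exactly. Their poses are not given: they have to be found in the camera images.
- board: Sawing board (fixed to the table): plywood bed 150 (x) x 420 (y) x 18 mm; origin at the centre of its underside, on the table top; the bed's upper face is at z = 18 mm. Its x axis points away from the robot towards the fence, its y axis runs along the fence to the left, z up. It is turned by up to about 0.2 rad about the vertical. A dark saw kerf crosses bed and fence at y = -90 mm. The bed is clear from its front edge, x = -75 mm, to the fence.
- fence: Beech fence with an aluminium track on top, rigid part of the board, 24 mm thick, 35 mm high above the bed (top at board z = 53 mm), 420 mm long with a 3 mm kerf gap. Origin on the bed at the fence's front face (the face that looks towards the robot, -x of the board), board x = 40 mm, y = 0; axes as the board's.
- stop_face (a point): Point on the length stop's stop face (its flat face towards -y of the board, against which the blank's end goes): 20 mm in front of the fence face, 10 mm above the bed; axes as the board's. The stop's aluminium finger hangs in front of the fence, 12 mm thick (from the face to +y), reaches 50.5 mm out from the fence face and from 3 to 33 mm above the bed.
- stop_knob (a point): Centre of the black round star knob of the length stop, the place to grip it: knob 32 mm in diameter, 24 mm high, with this point at board z = 89 mm; under the knob a 10 mm high thin stem (8 mm) and the carriage (40 mm along y x 26 mm, top at board z = 67.5 mm). The point lies 33 mm in +x and 20 mm in +y (board) from point stop_face. The knob does not turn.
- stop (a joint): Slide of the length stop along the fence track, in m: grows as the stop goes towards -y of the board (towards the kerf), 0 at the left end where the stop face is at board y = +150 mm, up to 0.150. It moves freely against about 4 N of friction and stays where it is left; it is not locked, so a blank pushed hard against it would shift it.
- mark (a point): Middle of the thick pencil line that runs along the middle of the blue masking tape (tape 24 mm wide along y, 100 mm long along x, flat on the bed, of no thickness); the line runs along the board's x axis; axes as the board's. The stop face must come to this y of the board; the blank goes on the -y side of it.
- blank_mid (a point): Centre of the teal striped blank to be held, a loose square bar 200 x 20 x 20 mm, about 70 g; its x axis runs along its length, z up while it lies flat (the point is 10 mm above what it lies on). It starts on the table to the right of the board. Either end may go to the stop.
- blank: The same teal blank, seen from its underside: origin at the centre of its underside, same axes.
- redblank: Red striped blank of the same size, 200 x 20 x 20 mm, lying on the table beside the teal one (their places may be swapped), to be left alone; origin at the centre of its underside, x along its length.
- clamp: Screw clamp lying flat on the table beyond the board, 24 mm thick, about 270 x 100 mm, red handle; origin on the table under the middle of its bar, bar along its x. To be left alone.
- saw: Pull saw lying flat, about 470 mm long, 24 mm thick at its round wooden handle, to the left of the board; origin on the table under the joint of handle and blade, blade to its +x. To be left alone.
- tray: Shallow wooden tray, 190 x 110 x 22 mm, with five finished turned hooks, on the table beyond the board; origin at the centre of its underside, long side along its x. To be left alone.
Not all that is in view belongs to the job. What is meant by the blank is not green or yellow, and is the larger of those in its own colour.

How it is judged:
By the outcome, as a careful person would: the job done as asked, in the order asked, and still so for the second after the job is handed in, while the arm keeps its last pose, push and grip.
It also fails if it takes over 72 s, if anything falls off the work surface, if the arm or the gripper's body presses on something with over 40 N, if the wrist force passes 120 N, or if a joint passes its speed limit or range.

## Robot

A 7-joint arm with a two-finger parallel gripper is mounted at the origin on the work surface. World frame = base frame: x ahead of the robot, y to its left, z up, the work surface at z = 0. Lengths are in m, angles in degrees, forces in N, time in s.
With the tool pointing down it reaches from about 0.425 to 0.875 m from the base axis. Payload 4.7 kg.
Tool frame: the origin (TCP) lies midway between the tips of the shut fingers; the grasp point (between the pads) lies env.grip_point_offset behind it (env.grip_point_offset is the distance from the TCP to the grasp point, in m); z points along the fingers, y is the line along which they close (so a half turn about z gives the same grasp; the last joint's range is limited). The gripper opens to 87 mm and grips with 3 to 60 N. Pads are 19 mm wide; open, the fingers measure 117 mm over their backs; the gripper's body (75 mm by 190 mm) begins 51 mm behind the grasp point.
Start: joints at [-71.958, 18.392, -4.016, 83.108, 1.295, 78.541, -3.26], TCP at [0.193, 0.621, 0.223] pointing down, gripper open.
Joint ranges: [-163.93, 163.93], [-17.29, 119.83], [-79.2, 71.16], [3.27, 140.29], [-89.18, 269.18], [5.43, 117.66], [-154.24, 154.24]. Speed limits (degrees/s): [147.25, 147.25, 180, 180, 180, 180, 180].

## Interface

Orientations are given as [roll, pitch, yaw] about the fixed x, y, z axes, in that order (R = Rz(yaw) Ry(pitch) Rx(roll)).
In Python, from cell import env gives the robot as it stands.
- The arm moves only by the shell command python3 -m creep 'ROWS' [FORCE]. ROWS is a JSON object of lists of equal length, an entry for each row: "translation": the shift along the tool's x, y, z in units of 0.08 m (1.0 is 0.08 m), a list of three; "turn": the turn, a rotation vector about the tool's x, y, z in units of 180 degrees (1.0 is 180 degrees), a list of three; "grip": the opening, from 0 (shut) to 1 (fully open). In form: {"translation": [[x, y, z], ...], "turn": [[ax, ay, az], ...], "grip": [grip, ...]}. A call has 1 to 5 rows; each row shifts and turns the commanded pose from where the row before left it, along the tool's axes as they then stand; what a row does not reach is not made up. A row lasts 1/8 s, in which the tool goes at most 62.5 mm and 10.7 degrees, less where a joint would pass 70% of its speed; a pose out of reach is approached as far as the arm can. A call with a number of a shift or a turn outside -1 to 1 is refused whole. A call with a gripper value outside its range is refused whole. The fingers move at their own pace and stop on an object; FORCE is the grip in N (left out, the last holds). Time passes only in rows, so rows that do not move let the fingers close. It gives the time, the measured TCP pose, the force, the opening and the grip force at its end, in the units of the state.
- env.get_obs(): the state, without advancing time (a new reading comes with each control period).
- env.read_camera(name): name is "scene" or "side" or "wrist"; returns a dict with "frame" (384x512x3 uint8, red, green, blue), "z_map" (384x512 float32, m along the optical axis (not along the pixel's ray), 0 where there is no reading), "K" (3x3 intrinsics, pixels), "rvec" (rotation vector, rad) and "tvec" (3), from world to camera coordinates, as OpenCV has them. Camera axes: x right, y down, z forward; pixel columns grow to the right and rows downward; lengths in m; the calibration is good to about 2 mm. The wrist camera is an equidistant fisheye: a pixel r from the principal point sees the ray r / f radians off the axis. A picture is of the moment at which its call begins.
- env.sign_off(): hands the job in; it is judged then, once.
The state is a dict: "time_s": time; "qpos": joint angles; "joint_velocities": joint speeds; "effort": joint torques, N m; "tool_pos": TCP position; "tool_rot": TCP orientation; "force": force on the tool from outside, world axes, zero at the start; "wrist_torque": the same for the moment, N m; "grip_width": finger opening in m; "grasp_force": force on a finger pad.
Only numpy, scipy, OpenCV 4.12 (cv2) and the standard library are available. Lean on these libraries where they do the work, as an engineer would, in place of code of your own. Each camera call takes 0.05 s, during which the arm holds its last target. There are 200 camera calls.

## Working session

There is one attempt and no reset: what is moved stays moved. The work goes in short steps, Python scripts to look and compute and a shell command to move; the robot and the scene stay as the last step left them, time stands still between calls to the robot, and variables do not carry over. Pictures are saved under pics/ and viewed, at most 10 in all, crops included, and the job is handed in when it is done.

```bash
ls; mkdir -p pics; cat > h.py <<'E'
import numpy as np, cv2
from cell import env
from scipy.spatial.transform import Rotation as R
def cam(n):
    d=env.read_camera(n); return d
def save(n,fn,d=None,crop=None,s=1):
    d=d or cam(n); im=d["frame"][:,:,::-1]
    if crop: im=im[crop[1]:crop[3],crop[0]:crop[2]]
    cv2.imwrite("pics/"+fn,cv2.resize(np.ascontiguousarray(im),None,fx=s,fy=s,interpolation=cv2.INTER_CUBIC)); return d
def pix2w(d,u,v,z=None,fish=False):
    K=d["K"]; Rm=cv2.Rodrigues(np.array(d["rvec"],float))[0]; t=np.array(d["tvec"],float).ravel()
    x=(u-K[0,2])/K[0,0]; y=(v-K[1,2])/K[1,1]
    if fish:
        th=np.hypot(x,y); k=np.tan(th)/th if th>0 else 1; x*=k;y*=k
    ray=np.array([x,y,1.])
    c=-Rm.T@t; r=Rm.T@ray
    if z is None: return c+r*d["z_map"][int(round(v)),int(round(u))]
    return c+r*(z-c[2])/r[2]
def w2pix(d,p):
    Rm=cv2.Rodrigues(np.array(d["rvec"],float))[0]; q=Rm@np.array(p)+np.array(d["tvec"]).ravel(); q=d["K"]@q; return q[:2]/q[2]
def toolmove(target,rpy=None):
    "rows total: shift in tool units at present orientation, turn in units"
    o=env.get_obs(); Rt=R.from_euler('xyz',o["tool_rot"],degrees=True)
    s=Rt.inv().apply(np.array(target)-o["tool_pos"])/0.08
    if rpy is not None: return s,(Rt.inv()*R.from_euler('xyz',rpy,degrees=True)).as_rotvec()/np.pi
    return s
E
python3 - <<'E'
from h import *
import pickle
o=env.get_obs(); print({k:np.round(v,3) for k,v in o.items()}, env.grip_point_offset)
for n in("scene","side"):
    d=save(n,n+"0.png",s=1.56); pickle.dump(d,open(n+"0.pkl","wb")); print(n,d["K"][0,0],cv2.Rodrigues(d["rvec"])[0].T@-np.array(d["tvec"]).ravel())
E
```

```text
pics
{'time_s': np.float64(0.0), 'qpos': array([-71.959,  18.439,  -4.015,  83.175,   1.295,  78.542,  -3.262]), 'joint_velocities': array([-0.016,  0.041,  0.126, -0.085,  0.045, -0.116, -0.079]), 'effort': array([ 0.0000e+00, -4.9128e+01, -4.0400e-01, -3.1253e+01, -6.4000e-02,
        4.4000e-02,  0.0000e+00]), 'tool_pos': array([0.192, 0.62 , 0.221]), 'tool_rot': array([-1.79889e+02,  6.00000e-03,  1.62766e+02]), 'force': array([-0.079, -0.393, -0.736]), 'wrist_torque': array([0.003, 0.001, 0.039]), 'grasp_force': np.float64(0.0), 'grip_width': np.float64(0.087)} 0.0187
scene 368.46297618382215 [ 0.8318704  -0.4390395   1.00984869]
side 497.0522197082592 [0.35629285 1.1225311  1.36977388]
```

View pics/scene0.png

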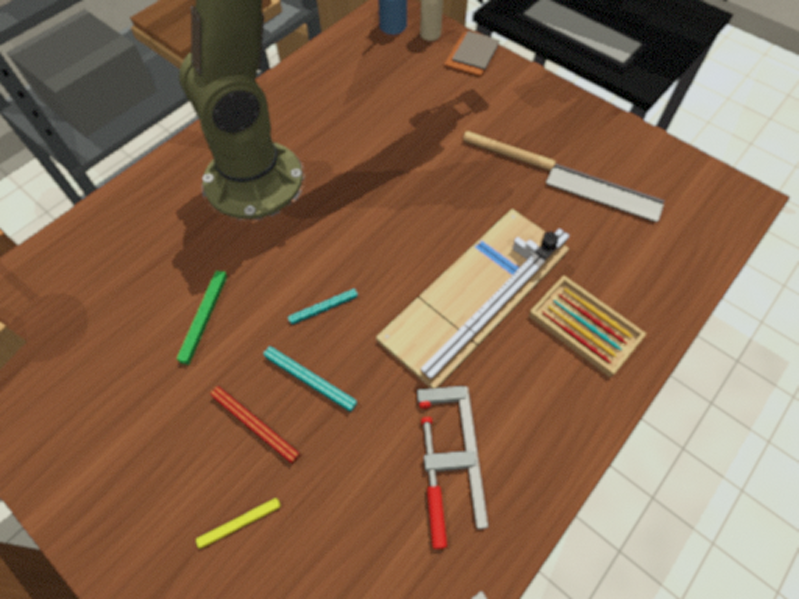

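View pics/side0.png

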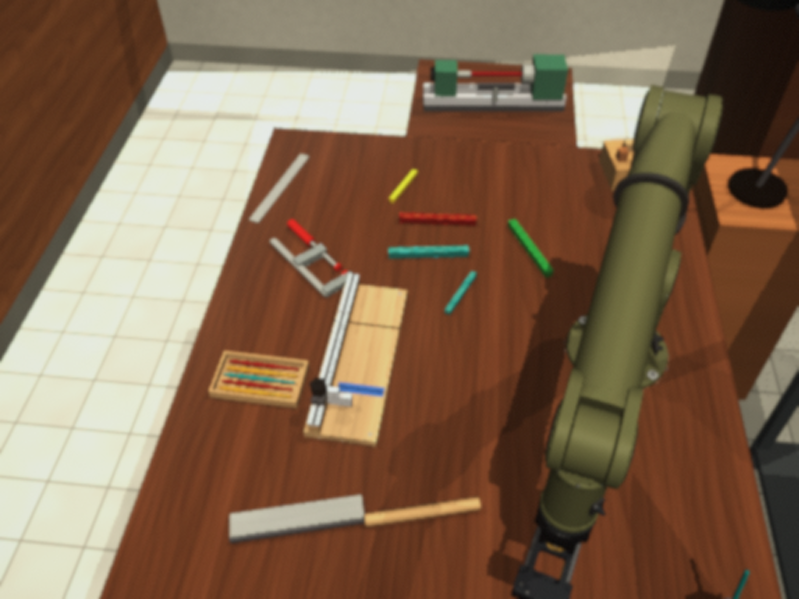

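The scene view shows the large teal blank from (268,352) to (352,405) and the board from (378,340) to (568,245). The stop's knob is at (549,241), with the tape to its lower left at about (497,258). I'll enlarge both areas.

```bash
python3 - <<'E'
from h import *
import pickle
d=pickle.load(open("scene0.pkl","rb"))
a=cv2.resize(d["frame"][125:255,235:375,::-1],None,fx=5,fy=4.6,interpolation=cv2.INTER_CUBIC)
a=cv2.resize(np.ascontiguousarray(d["frame"][130:250,235:370,::-1]),None,fx=5,fy=5,interpolation=cv2.INTER_CUBIC)
cv2.imwrite("pics/c1.png",a)
s=1.5625
for n,(u,v),z in [("bl a",(268,352),.01),("bl b",(352,405),.01),("bed FR",(378,340),.018),("bed FL",(514,211),.018),("bed BRtop",(432,383),.018),("knob",(549,239),None),("mark",(497,258),.018)]:
    print(n,pix2w(d,u/s,v/s,z).round(4),pix2w(d,u/s,v/s).round(4))
# teal blank by colour
hsv=cv2.cvtColor(d["frame"],cv2.COLOR_RGB2HSV); m=cv2.inRange(hsv,(78,80,60),(98,255,255))
n,l,st,c=cv2.connectedComponentsWithStats(m)
for i in range(1,n):
    if st[i,4]>30:
        ys,xs=np.where(l==i); P=np.array([pix2w(d,x,y) for x,y in zip(xs,ys)]); T=P[P[:,2]>.015]
        if len(T)<10: continue
        r=cv2.minAreaRect(T[:,:2].astype(np.float32)*1000); print(st[i],r,T.mean(0))
E
```

```text
bl a [ 0.3476 -0.2714  0.01  ] [ 0.3531 -0.2733  0.0212]
bl b [ 0.5395 -0.2441  0.01  ] [ 0.5416 -0.2455  0.0173]
bed FR [ 0.4918 -0.1202  0.018 ] [ 0.4889 -0.1175  0.0096]
bed FL [0.5104 0.2985 0.018 ] [0.5106 0.2981 0.0187]
bed BRtop [ 0.6241 -0.1205  0.018 ] [ 0.624  -0.1202  0.0172]
knob [0.6272 0.2255 0.1007] [0.6272 0.2255 0.1007]
mark [0.5538 0.1767 0.018 ] [0.5532 0.1782 0.0156]
[185 185  44  23 261] ((568.62353515625, -306.9310302734375), (120.19169616699219, 576.6802978515625), 51.57750701904297) [ 0.37215526 -0.14713749  0.05017521]
[357 194  40  30 102] ((779.8386840820312, 166.35951232910156), (6.887929916381836, 124.28923797607422), 88.0887222290039) [0.78946231 0.16620455 0.01717835]
[169 222  59  42 542] ((602.091064453125, -309.94866943359375), (102.37667083740234, 517.0792846679688), 71.87173461914062) [ 0.45052247 -0.25968313  0.02515835]
```

View pics/c1.png

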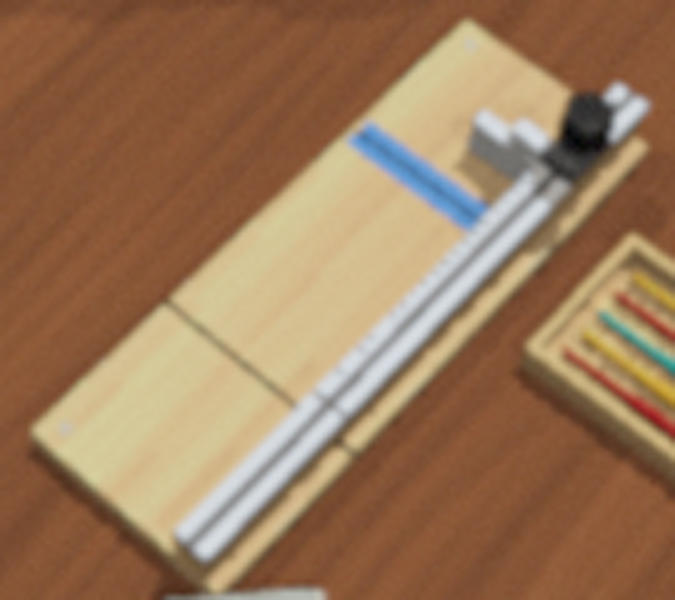

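The crop shows the bed corners at FR (33,432), FL (467,18) and BR (212,590). The kerf runs from (168,302) to (297,406), the pencil line from (364,134) to (476,221), and the knob top is at (590,105). I'll fit the board pose from these.

```bash
python3 - <<'E'
from h import *
import pickle
from scipy.optimize import least_squares
d=pickle.load(open("scene0.pkl","rb"))
P=[((33,432),(-75,-210)),((467,18),(-75,210)),((168,302),(-75,-90)),((297,406),(40,-90)),((212,590),(75,-210)),((647,148),(75,210))]
W=np.array([pix2w(d,235+x/5-.4,130+y/5-.4,.018)[:2] for (x,y),_ in P]); B=np.array([b for _,b in P])/1000
f=lambda p:np.array([p[0],p[1]])+B@np.array([[np.cos(p[2]),np.sin(p[2])],[-np.sin(p[2]),np.cos(p[2])]])
r=least_squares(lambda p:(f(p)-W).ravel(),[.56,.09,0],loss='soft_l1',f_scale=.002); p=r.x
print("board",p,np.rad2deg(p[2])); print(((f(p)-W)*1000).round(1))
c,s=np.cos(p[2]),np.sin(p[2]); M=np.array([[c,-s],[s,c]])
tb=lambda w:M.T@(np.array(w)[:2]-p[:2])
for n,q,z in [("line a",(364,134),.018),("line b",(476,221),.018),("line m",(420,178),.018),("knob top",(590,105),.101),("finger tip low",(472,150),.021),("finger tip top",(476,115),.051),("finger tip top near",(490,113),.051)]:
    w=pix2w(d,235+q[0]/5-.4,130+q[1]/5-.4,z); print(n,w.round(4),tb(w).round(4))
# blank: teal-coloured pixels back-projected to z=.02 for component
hsv=cv2.cvtColor(d["frame"],cv2.COLOR_RGB2HSV); m=cv2.inRange(hsv,(75,60,40),(100,255,255)); m[:220]=0;m[:,300:]=0
ys,xs=np.where(m>0); T=np.array([pix2w(d,x,y) for x,y in zip(xs,ys)]); T=T[(T[:,2]>.013)&(T[:,2]<.027)&(T[:,1]<-.2)]
print(len(T),cv2.minAreaRect(T[:,:2].astype(np.float32)*1000))
Q=np.array([pix2w(d,x,y,.02) for x,y in zip(xs,ys)]);print(cv2.minAreaRect(Q[:,:2].astype(np.float32)*1000))
cv2.imwrite("pics/c2.png",cv2.resize(np.ascontiguousarray(d["frame"][215:270,160:240,::-1]),None,fx=8,fy=8,interpolation=cv2.INTER_CUBIC))
E
```

```text
board [ 0.56762666  0.08840701 -0.05186972] -2.97191619247561
[[-4.8  0.3]
 [ 0.2 -0.8]
 [-2.8 -0. ]
 [ 7.6 -1.3]
 [ 1.7  0.1]
 [ 0.   2.3]]
line a [0.5075 0.1816 0.018 ] [-0.0649  0.0899]
line b [0.6014 0.1743 0.018 ] [0.0292 0.0875]
line m [0.5553 0.1776 0.018 ] [-0.0169  0.0884]
knob top [0.6253 0.2349 0.101 ] [0.05   0.1493]
finger tip low [0.5689 0.215  0.021 ] [-0.0053  0.1265]
finger tip top [0.5634 0.2187 0.051 ] [-0.011   0.1299]
finger tip top near [0.5692 0.2257 0.051 ] [-0.0055  0.1372]
483 ((445.0558776855469, -258.4942932128906), (199.0668487548828, 21.155635833740234), 7.959264755249023)
((447.07904052734375, -259.94970703125), (201.97604370117188, 24.106809616088867), 7.969387531280518)
```

View pics/c2.png

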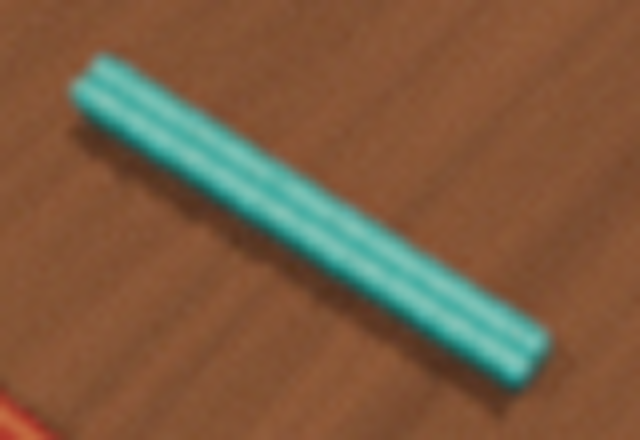

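The teal blank is clear: ends at about (85,75) and (535,360) in the crop, size 199 x 21 mm, which matches. I'll go above the board for a closer look with the wrist camera.

```bash
python3 -c "
from h import *
print(toolmove([.56,.17,.30],[180,0,177]))"
```

```text
(array([-6.05571455, -4.01714153, -0.97277701]), array([-5.40738748e-04, -3.21087290e-05, -7.90687570e-02]))
```

```bash

python3 -m creep '{"translation":[[-0.5,-0.335,-0.15],[-0.5,-0.335,-0.15],[-0.5,-0.335,-0.15],[-0.5,-0.335,-0.15],[-0.5,-0.335,-0.1]],"turn":[[0,0,0],[0,0,0],[0,0,0],[0,0,0],[0,0,0]],"grip":[1,1,1,1,1]}'
python3 -m creep '{"translation":[[-0.5,-0.335,-0.1],[-0.5,-0.335,-0.1],[-0.5,-0.335,-0.1],[-0.5,-0.335,0],[-0.5,-0.335,0]],"turn":[[0,0,0],[0,0,0],[0,0,0],[0,0,0],[0,0,0]],"grip":[1,1,1,1,1]}'
python3 -m creep '{"translation":[[-0.5,-0.335,0],[-0.5,-0.335,0],[0,0,0],[0,0,0],[0,0,0]],"turn":[[0,0,0],[0,0,0],[0,0,-0.04],[0,0,-0.04],[0,0,0]],"grip":[1,1,1,1,1]}'
python3 - <<'E'
from h import *
import pickle
d=save("wrist","w1.png",s=1.5); pickle.dump(d,open("w1.pkl","wb")); print(env.get_obs()["tool_pos"],env.get_obs()["tool_rot"],d["K"])
E
```

```text
time_s: 0.72
tool_pos: [0.3448, 0.4322, 0.2788]
tool_rot: [180.0, 0.0, 162.8]
force: [1.0, -0.5, 0.7]
grip_width: 0.0872
grasp_force: 0.0
time_s: 1.35
tool_pos: [0.4959, 0.245, 0.3024]
tool_rot: [-180.0, -0.0, 162.8]
force: [0.7, 0.3, -0.6]
grip_width: 0.0869
grasp_force: 0.0
time_s: 1.98
tool_pos: [0.5556, 0.1713, 0.3021]
tool_rot: [-180.0, -0.0, 177.1]
force: [-0.3, 0.8, 0.4]
grip_width: 0.0871
grasp_force: 0.0
[0.55557353 0.17144158 0.30218149] [-1.79986628e+02 -3.48451245e-02  1.77035115e+02] [[297.31863964   0.         255.80737031]
 [  0.         297.31863964 190.28892079]
 [  0.           0.           1.        ]]
```

View pics/w1.png

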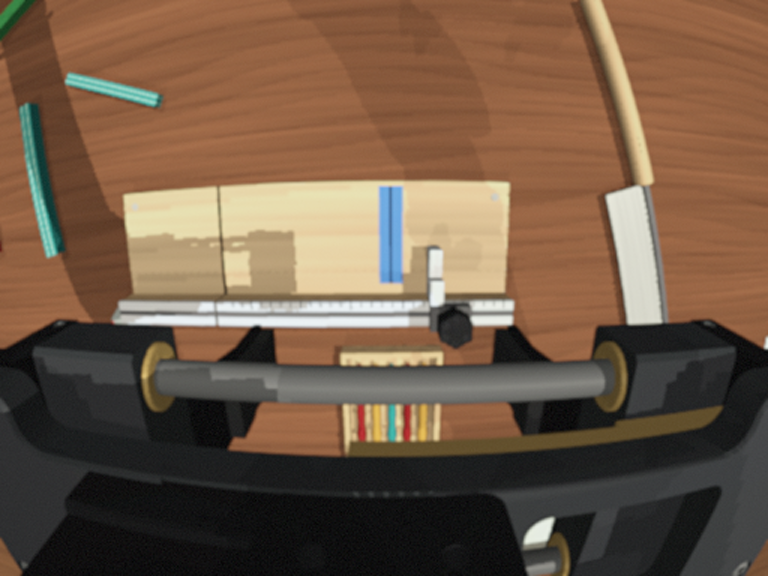

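The wrist view shows the bed from (124,194) to (510,182), the pencil line at about (391,235), the finger at about (434,270) and the knob at (455,326). I'll enlarge it.

```bash
python3 - <<'E'
from h import *
import pickle
d=pickle.load(open("w1.pkl","rb"))
cv2.imwrite("pics/c3.png",cv2.resize(np.ascontiguousarray(d["frame"][115:235,215:355,::-1]),None,fx=5,fy=5,interpolation=cv2.INTER_CUBIC))
E
```

```text
(no output)
```

View pics/c3.png

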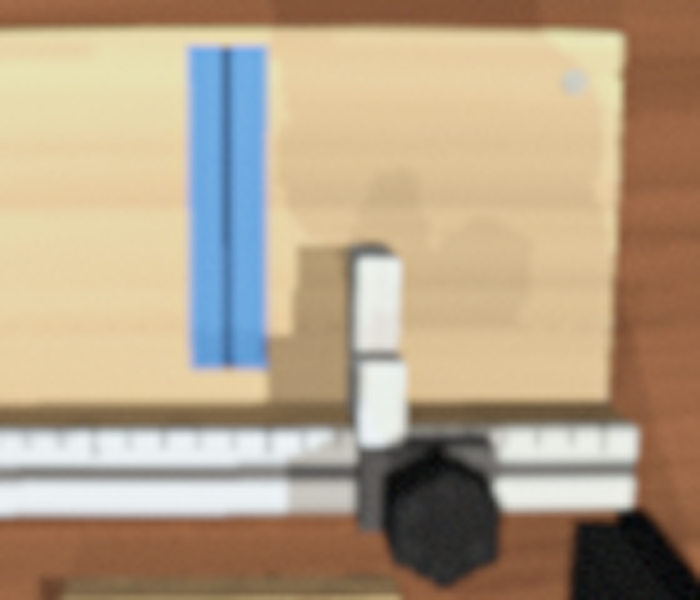

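The crop shows the pencil line at (227,47)–(228,367), the bed's left front corner at (625,35), its meeting with the fence at (611,405), the finger's top face edge at (357,256) and the knob at about (442,512). I'll refit the board.

```bash
cat > fit.py <<'E'
from h import *
import pickle
from scipy.optimize import least_squares
d=pickle.load(open("w1.pkl","rb"))
g=lambda q:(215+q[0]/5-.4,115+q[1]/5-.4); k=lambda q:(q[0]/1.5-.2,q[1]/1.5-.2)
P=[(g((625,35)),(-75,210)),(g((611,405)),(40,210)),(k((124,194)),(-75,-210)),(k((218,187)),(-75,-90)),(k((223,294)),(40,-90)),(k((133,294)),(40,-210))]
W=np.array([pix2w(d,*q,.018,True)[:2] for q,_ in P]); B=np.array([b for _,b in P])/1000
f=lambda p:np.array([p[0],p[1]])+B@np.array([[np.cos(p[2]),np.sin(p[2])],[-np.sin(p[2]),np.cos(p[2])]])
p=least_squares(lambda p:(f(p)-W).ravel(),[.56,.09,0],loss='soft_l1',f_scale=.002).x
c,s=np.cos(p[2]),np.sin(p[2]); M=np.array([[c,-s],[s,c]])
tb=lambda w:M.T@(np.array(w)[:2]-p[:2]); tw=lambda b:M@np.array(b)+p[:2]
if __name__=="__main__":
    print("board",p,np.rad2deg(p[2])); print(((f(p)-W)*1000).round(1))
    for n,q,z in [("line a",(227,47),.018),("line b",(228,367),.018),("knob top",(443,512),.1),("finger face tip top",(357,256),.051),("finger far tip top",(402,256),.051),("face at fence top",(360,443),.051),("finger face tip low",(350,250),.021)]:
        w=pix2w(d,*g(q),z,True); print(n,w.round(4),tb(w).round(4))
    for n,q in [("teal a",(30,104)),("teal b",(54,256))]: print(n,pix2w(d,*k(q),.015,True))
E
python3 fit.py
```

```text
board [ 0.56856888  0.08911055 -0.04926211] -2.82251092385616
[[ 1.4 -0.4]
 [-1.  -1.6]
 [ 0.5 -1.2]
 [ 0.1  0.2]
 [-0.3  3.2]
 [-0.7  0.9]]
line a [0.5026 0.1811 0.018 ] [-0.0705  0.0886]
line b [0.6009 0.1765 0.018 ] [0.028  0.0889]
knob top [0.622  0.2309 0.1   ] [0.0464 0.1443]
finger face tip top [0.5619 0.2145 0.051 ] [-0.0128  0.1249]
finger far tip top [0.5625 0.2274 0.051 ] [-0.0129  0.1378]
face at fence top [0.6173 0.2139 0.051 ] [0.0426 0.127 ]
finger face tip low [0.5655 0.2153 0.021 ] [-0.0093  0.1258]
teal a [ 0.34529736 -0.26314573  0.015     ]
teal b [ 0.54451441 -0.2439197   0.015     ]
```

```bash
python3 -c "
from fit import *
k=tw([.053,.1458]);print(k, toolmove([k[0],k[1],.15],[180,0,177.2]))
k2=tw([.053,.1088]);print(k2)"
```

```text
[0.62868409 0.23212384] (array([-0.87458144,  0.80522624,  1.90154926]), array([-7.40112390e-05, -1.93690786e-04, -9.16007861e-04]))
[0.62686213 0.19516872]
```

```bash

python3 -m creep '{"translation":[[-0.22,0.2,0.475],[-0.22,0.2,0.475],[-0.22,0.2,0.475],[-0.22,0.2,0.475],[0,0,0.2]],"turn":[[0,0,0],[0,0,0],[0,0,0],[0,0,0],[0,0,0]],"grip":[1,1,1,1,1]}'
python3 -m creep '{"translation":[[0,0,0.3],[0,0,0.3],[0,0,0.14],[0,0,0],[0,0,0]],"turn":[[0,0,0],[0,0,0],[0,0,0],[0,0,0],[0,0,0]],"grip":[1,1,1,1,0.6]}' 20
python3 -m creep '{"translation":[[0,0,0],[0,0,0],[0,0,0],[0,0,0],[0,0,0]],"turn":[[0,0,0],[0,0,0],[0,0,0],[0,0,0],[0,0,0]],"grip":[0,0,0,0,0]}' 20
python3 -m creep '{"translation":[[0,0,0],[0,0,0],[0,0,0],[0,0,0],[0,0,0]],"turn":[[0,0,0],[0,0,0],[0,0,0],[0,0,0],[0,0,0]],"grip":[0,0,0,0,0]}' 20
python3 -c "
from fit import *
o=env.get_obs();print(tb(o['tool_pos']),o['tool_rot'])"
```

```text
time_s: 2.65
tool_pos: [0.628, 0.233, 0.1311]
tool_rot: [-179.9, -0.2, 177.2]
force: [-0.6, -0.5, 1.3]
grip_width: 0.0871
grasp_force: 0.0
time_s: 3.28
tool_pos: [0.63, 0.2321, 0.0769]
tool_rot: [179.9, 0.1, 177.1]
force: [-0.3, 0.3, 0.5]
grip_width: 0.0824
grasp_force: 0.0
time_s: 3.9
tool_pos: [0.6292, 0.2319, 0.0754]
tool_rot: [180.0, -0.0, 177.2]
force: [-0.2, 0.0, -0.7]
grip_width: 0.0348
grasp_force: 0.0
time_s: 4.53
tool_pos: [0.6293, 0.2315, 0.0753]
tool_rot: [-180.0, -0.0, 177.2]
force: [-1.4, -2.5, -0.1]
grip_width: 0.0306
grasp_force: 20.0
[0.05360171 0.1451936 ] [-1.79974814e+02 -6.05476490e-03  1.77151538e+02]
```

```bash

python3 -m creep '{"translation":[[0,-0.09,0],[0,-0.09,0],[0,-0.09,0],[0,-0.09,0],[0,-0.095,0]],"turn":[[0,0,0],[0,0,0],[0,0,0],[0,0,0],[0,0,0]],"grip":[0,0,0,0,0]}'
python3 -m creep '{"translation":[[0,0,0],[0,0,0],[0,0,0]],"turn":[[0,0,0],[0,0,0],[0,0,0]],"grip":[0,0,0]}'
python3 - <<'E'
from fit import *
o=env.get_obs();print(tb(o['tool_pos']))
d=cam("wrist"); pickle.dump(d,open("w2.pkl","wb"))
cv2.imwrite("pics/w2.png",cv2.resize(d["frame"][:,:,::-1],None,fx=1.5,fy=1.5,interpolation=cv2.INTER_CUBIC))
E
```

```text
time_s: 5.15
tool_pos: [0.6276, 0.1952, 0.0754]
tool_rot: [180.0, 0.0, 177.2]
force: [2.5, 4.4, -3.0]
grip_width: 0.0299
grasp_force: 20.0
time_s: 5.52
tool_pos: [0.6275, 0.1935, 0.0753]
tool_rot: [-179.9, -0.0, 177.1]
force: [1.1, -3.2, -1.6]
grip_width: 0.0304
grasp_force: 20.0
[0.05371037 0.10718423]
```

View pics/w2.png

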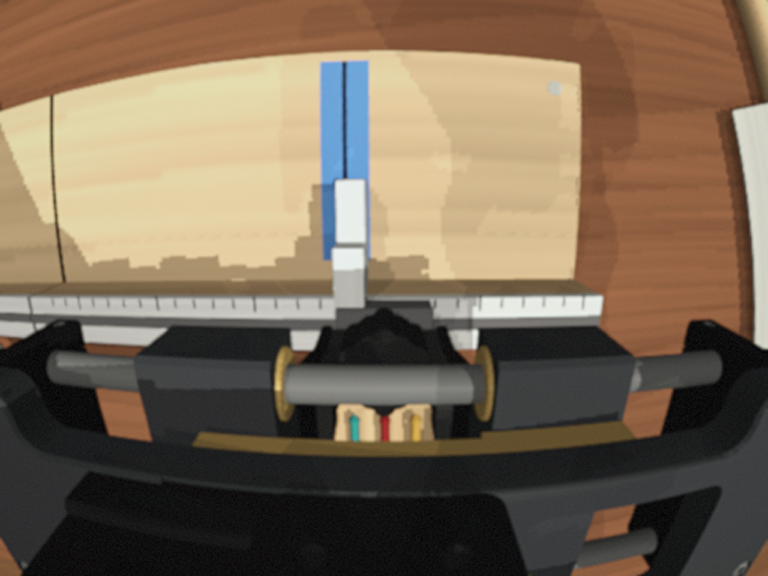

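The finger's face edge is at about (335,182–240), with the pencil line at (345,62–178). I'll convert both at their heights.

```bash
python3 - <<'E'
from fit import *
d=pickle.load(open("w2.pkl","rb"))
h=lambda q:(q[0]/1.5-.2,q[1]/1.5-.2)
for n,q,z in [("line",(344.7,70),.018),("line",(345.3,120),.018),("line",(346,172),.018),("face top",(335.5,183),.051),("face top",(335,238),.051),("far top",(365,183),.051),("FL",(580,64),.018),("KF",(52,97),.018),("kerf fence",(64,281),.018),("L fence",(574,279),.018)]:
    print(n,q,tb(pix2w(d,*h(q),z,True)).round(4))
a=d["frame"][105:180,205:265,::-1]; cv2.imwrite("pics/c4.png",cv2.resize(np.ascontiguousarray(a),None,fx=8,fy=8,interpolation=cv2.INTER_CUBIC))
E
```

```text
line (344.7, 70) [-0.0665  0.089 ]
line (345.3, 120) [-0.0411  0.0893]
line (346, 172) [-0.0153  0.0894]
face top (335.5, 183) [-0.0109  0.0879]
face top (335, 238) [0.0124 0.0872]
far top (365, 183) [-0.0108  0.1002]
FL (580, 64) [-0.0766  0.2097]
KF (52, 97) [-0.0747 -0.0898]
kerf fence (64, 281) [ 0.0387 -0.09  ]
L fence (574, 279) [0.0386 0.2103]
```

View pics/c4.png

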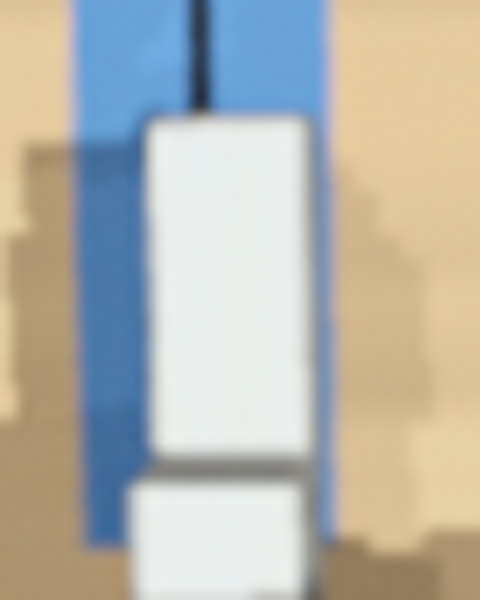

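```bash

python3 -m creep '{"translation":[[0,0.02,0],[0,0,0],[0,0,0]],"turn":[[0,0,0],[0,0,0],[0,0,0]],"grip":[0,0,0]}'
cat > edge.py <<'E'
from fit import *
o=env.get_obs();print(tb(o['tool_pos']))
d=cam("wrist"); G=cv2.cvtColor(d["frame"],cv2.COLOR_RGB2GRAY).astype(float)
# line: darkest column (subpixel) in rows 60..105 ; face: strongest blue->white step in rows 128..155 (red channel)
Rd=d["frame"][:,:,0].astype(float)
L=[];F=[]
for v in range(60,110,5):
    r=Rd[v,222:240]; w=np.clip(np.median(r)-r-15,0,None); L.append(tb(pix2w(d,(w*np.arange(222,240)).sum()/w.sum(),v,.018,True))[1])
for v in range(126,156,3):
    r=np.diff(Rd[v,215:234]); i=int(r.argmax()); w=np.clip(r[i-2:i+3],0,None); F.append(tb(pix2w(d,215.5+i+(w*np.arange(-2,3)).sum()/w.sum(),v,.051,True))[1])
print("line",np.median(L),np.std(L),"face",np.median(F),np.std(F))
E
python3 edge.py
```

```text
time_s: 5.95
tool_pos: [0.6276, 0.1965, 0.0753]
tool_rot: [-180.0, 0.0, 177.1]
force: [1.4, -4.3, -1.6]
grip_width: 0.0306
grasp_force: 20.0
[0.05370638 0.11017753]
line 0.08868922119337447 2.9278271079143836e-05 face 0.09044896720585709 7.107836346523874e-05
```

```bash

python3 -m creep '{"translation":[[0,-0.02,0],[0,0,0],[0,0,0]],"turn":[[0,0,0],[0,0,0],[0,0,0]],"grip":[0,0,0]}'
python3 edge.py
```

```text
time_s: 6.38
tool_pos: [0.6276, 0.1966, 0.0753]
tool_rot: [179.9, 0.0, 177.2]
force: [3.0, -0.8, -3.0]
grip_width: 0.0302
grasp_force: 20.0
[0.05368862 0.11027615]
line 0.08870044897070217 3.612282587237957e-05 face 0.09060602910566978 6.859296219166807e-05
```

```bash

python3 -m creep '{"translation":[[0,-0.015,0],[0,0,0],[0,0,0]],"turn":[[0,0,0],[0,0,0],[0,0,0]],"grip":[0,0,0]}'
python3 edge.py
```

```text
time_s: 6.8
tool_pos: [0.6276, 0.1965, 0.0754]
tool_rot: [179.8, 0.1, 177.2]
force: [3.0, 3.8, -4.9]
grip_width: 0.0304
grasp_force: 20.0
[0.05367822 0.11019403]
line 0.08868272407821995 3.979008407282932e-05 face 0.09053167933365906 6.716738767269186e-05
```

```bash

python3 -m creep '{"translation":[[0,-0.012,0],[0,0,0],[0,0,0]],"turn":[[0,0,0],[0,0,0],[0,0,0]],"grip":[0,0,0]}'
python3 edge.py
```

```text
time_s: 7.22
tool_pos: [0.6276, 0.1957, 0.0754]
tool_rot: [179.8, 0.1, 177.2]
force: [3.8, 3.5, -5.2]
grip_width: 0.0307
grasp_force: 20.0
[0.05369508 0.10939663]
line 0.08866663502770686 3.387331138551646e-05 face 0.08978107012963155 7.504258609735568e-05
```

```bash

python3 -m creep '{"translation":[[0,-0.014,0],[0,0,0],[0,0,0]],"turn":[[0,0,0],[0,0,0],[0,0,0]],"grip":[0,0,0]}'
python3 edge.py
python3 -m creep '{"translation":[[0,0.018,0],[0,0,0]],"turn":[[0,0,0],[0,0,0]],"grip":[0,0]}'
python3 edge.py
```

```text
time_s: 7.65
tool_pos: [0.6275, 0.1946, 0.0754]
tool_rot: [179.8, 0.1, 177.2]
force: [4.2, 4.1, -5.3]
grip_width: 0.0306
grasp_force: 20.0
[0.05365551 0.10830931]
line 0.08868767894381002 4.683506644440483e-05 face 0.08864973714411686 7.378514837709033e-05
time_s: 7.95
tool_pos: [0.6275, 0.1947, 0.0754]
tool_rot: [179.9, 0.0, 177.2]
force: [4.4, 2.7, -4.9]
grip_width: 0.0305
grasp_force: 20.0
[0.05365456 0.10832587]
line 0.0887065394784017 4.359483429467691e-05 face 0.08864081582637218 6.957053857304235e-05
```

```bash

python3 -m creep '{"translation":[[0,0,0],[0,0,0],[0,0,0],[0,0,0],[0,0,0]],"turn":[[0,0,0],[0,0,0],[0,0,0],[0,0,0],[0,0,0]],"grip":[0.6,0.6,0.6,0.6,0.6]}'
python3 edge.py
python3 -m creep '{"translation":[[0,0,-0.2],[0,0,-0.4],[0,0,-0.5],[0,0,-0.5],[0,0,-0.5]],"turn":[[0,0,0],[0,0,0],[0,0,0],[0,0,0],[0,0,0]],"grip":[0.7,0.7,0.7,0.7,0.7]}'
python3 - <<'E'
from fit import *
print(toolmove([.446,-.2555,.16],[180,0,6.5]))
E
```

```text
time_s: 8.62
tool_pos: [0.6273, 0.1936, 0.0754]
tool_rot: [-180.0, -0.0, 177.2]
force: [-0.4, -0.5, -0.2]
grip_width: 0.052
grasp_force: 0.0
[0.05351805 0.10725081]
line 0.0886841465361547 5.094701074866658e-05 face 0.08865445108449796 7.037206584297239e-05
time_s: 9.3
tool_pos: [0.6275, 0.1936, 0.2462]
tool_rot: [180.0, 0.1, 177.2]
force: [1.0, -0.5, -0.5]
grip_width: 0.0608
grasp_force: 0.0
(array([ 1.98895069, -5.7204342 ,  1.07054283]), array([ 7.29567708e-04, -2.83852233e-04,  9.48109557e-01]))
```

```bash

python3 -m creep '{"translation":[[0.2,-0.57,0],[0.2,-0.57,0],[0.2,-0.57,0],[0.2,-0.57,0],[0.2,-0.57,0]],"turn":[[0,0,0],[0,0,0],[0,0,0],[0,0,0],[0,0,0]],"grip":[0.7,0.7,0.7,0.7,0.7]}'
python3 -m creep '{"translation":[[0.2,-0.57,0],[0.2,-0.57,0],[0.2,-0.57,0],[0.2,-0.57,0],[0.2,-0.57,0]],"turn":[[0,0,0],[0,0,0],[0,0,0],[0,0,0],[0,0,0]],"grip":[0.7,0.7,0.7,0.7,0.7]}'
python3 -m creep '{"translation":[[0,0,0],[0,0,0],[0,0,0],[0,0,0],[0,0,0]],"turn":[[0,0,0.0555],[0,0,0.0555],[0,0,0.0555],[0,0,0.0555],[0,0,0.0555]],"grip":[0.7,0.7,0.7,0.7,0.7]}'
python3 -m creep '{"translation":[[0,0,0],[0,0,0],[0,0,0],[0,0,0],[0,0,0]],"turn":[[0,0,0.0555],[0,0,0.0555],[0,0,0.0555],[0,0,0.0555],[0,0,0.0555]],"grip":[0.7,0.7,0.7,0.7,0.7]}'
python3 -m creep '{"translation":[[0,0,0],[0,0,0],[0,0,0],[0,0,0],[0,0,0]],"turn":[[0,0,0.0555],[0,0,0.0555],[0,0,0.0555],[0,0,0.0555],[0,0,0.0555]],"grip":[0.7,0.7,0.7,0.7,0.7]}'
python3 -m creep '{"translation":[[0,0,0],[0,0,0],[0,0,0]],"turn":[[0,0,0.0555],[0,0,0.0555],[0,0,0]],"grip":[0.7,0.7,0.7]}'
python3 - <<'E'
from fit import *
o=env.get_obs();print(o["qpos"].round(1))
d=save("wrist","w3.png",s=1.5); pickle.dump(d,open("w3.pkl","wb"))
E
```

```text
time_s: 9.93
tool_pos: [0.5357, -0.0317, 0.2448]
tool_rot: [180.0, 0.1, 177.1]
force: [0.4, -0.4, 0.1]
grip_width: 0.0611
grasp_force: 0.0
time_s: 10.55
tool_pos: [0.4444, -0.2555, 0.2448]
tool_rot: [180.0, 0.1, 177.2]
force: [0.9, 0.1, -0.0]
grip_width: 0.061
grasp_force: 0.0
time_s: 11.18
tool_pos: [0.4451, -0.2541, 0.2446]
tool_rot: [179.9, 0.1, 126.9]
force: [-0.4, 0.3, -0.3]
grip_width: 0.0607
grasp_force: 0.0
time_s: 11.8
tool_pos: [0.4451, -0.2541, 0.2446]
tool_rot: [179.9, -0.0, 76.9]
force: [0.3, 0.1, -0.0]
grip_width: 0.061
grasp_force: 0.0
time_s: 12.42
tool_pos: [0.4451, -0.2541, 0.2446]
tool_rot: [180.0, -0.1, 27.0]
force: [-0.1, 0.2, 0.4]
grip_width: 0.0612
grasp_force: 0.0
time_s: 12.8
tool_pos: [0.4451, -0.2541, 0.2444]
tool_rot: [180.0, -0.1, 7.4]
force: [-0.1, 0.1, 0.6]
grip_width: 0.0607
grasp_force: 0.0
[-1.110e+01 -1.000e-01  3.820e+01  1.018e+02  0.000e+00  7.820e+01
 -5.550e+01]
```

View pics/w3.png

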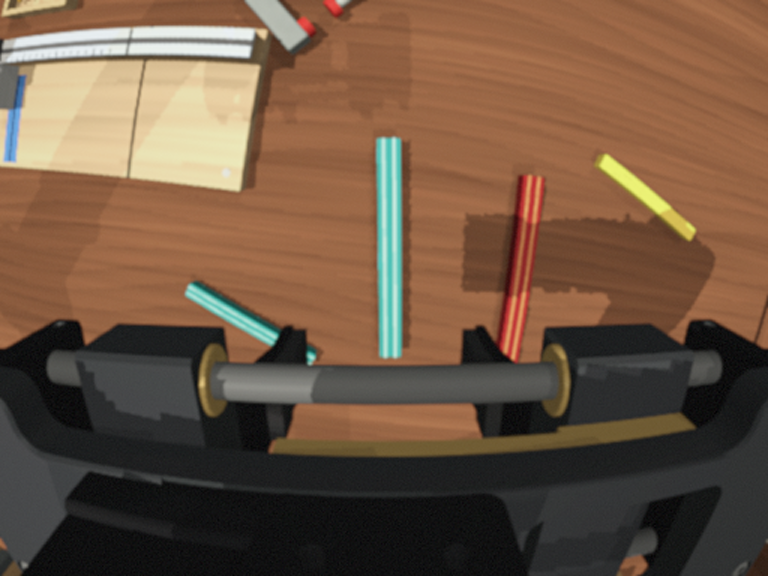

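The large teal blank runs from (389,137) to (391,357), clear of its neighbours. I'll work out the grasp.

```bash
python3 - <<'E'
from fit import *
d=pickle.load(open("w3.pkl","rb")); h=lambda q:(q[0]/1.5-.2,q[1]/1.5-.2)
a=pix2w(d,*h((389.5,138)),.02,True);b=pix2w(d,*h((391,354)),.02,True)
c=(a+b)/2;yaw=np.rad2deg(np.arctan2(a[1]-b[1],a[0]-b[0]))
print(a,b,np.linalg.norm(a-b),c,yaw)
print(toolmove([c[0],c[1],.10],[180,0,yaw]))
E
```

```text
[ 0.54331514 -0.24521694  0.02      ] [ 0.34838466 -0.2722517   0.02      ] 0.19679626821122584 [ 0.4458499  -0.25873432  0.02      ] 7.895938990494894
(array([-7.85288483e-04,  5.93515217e-02,  1.80289795e+00]), array([ 2.69118844e-05, -4.27718099e-04, -2.13521693e-03]))
```

```bash

python3 -m creep '{"translation":[[0,0.06,0.5],[0,0,0.6],[0,0,0.6],[0,0,0.6],[0,0,0.3]],"turn":[[0,0,-0.003],[0,0,0],[0,0,0],[0,0,0],[0,0,0]],"grip":[0.7,0.7,0.7,0.7,0.6]}'
python3 -m creep '{"translation":[[0,0,0.2],[0,0,0.14],[0,0,0.06],[0,0,0],[0,0,0]],"turn":[[0,0,0],[0,0,0],[0,0,0],[0,0,0],[0,0,0]],"grip":[0.6,0.6,0.6,0.6,0.4]}'
python3 -m creep '{"translation":[[0,0,0],[0,0,0],[0,0,0],[0,0,0],[0,0,0]],"turn":[[0,0,0],[0,0,0],[0,0,0],[0,0,0],[0,0,0]],"grip":[0,0,0,0,0]}' 25
python3 -m creep '{"translation":[[0,0,0],[0,0,0],[0,0,-0.1],[0,0,-0.4],[0,0,-0.5]],"turn":[[0,0,0],[0,0,0],[0,0,0],[0,0,0],[0,0,0]],"grip":[0,0,0,0,0]}' 25
python3 -c "
from fit import *
t=tw([-.02,-.016]);print(t, np.rad2deg(p[2])+90,toolmove([t[0],t[1],.1],[180,0,90+np.rad2deg(p[2])]))"
```

```text
time_s: 13.48
tool_pos: [0.4443, -0.2579, 0.0332]
tool_rot: [-179.9, 0.2, 8.1]
force: [0.7, 0.9, 0.1]
grip_width: 0.0562
grasp_force: 0.0
time_s: 14.1
tool_pos: [0.4462, -0.2588, 0.004]
tool_rot: [180.0, -0.1, 7.9]
force: [-0.1, 0.3, 0.6]
grip_width: 0.0479
grasp_force: 0.0
time_s: 14.72
tool_pos: [0.4458, -0.2586, 0.0035]
tool_rot: [-180.0, -0.0, 7.9]
force: [0.2, 0.1, 1.5]
grip_width: 0.0197
grasp_force: 25.0
time_s: 15.35
tool_pos: [0.4447, -0.2583, 0.0837]
tool_rot: [-180.0, 0.1, 7.9]
force: [1.1, -0.6, -1.1]
grip_width: 0.0196
grasp_force: 25.0
[0.54780526 0.0741148 ] 87.17748907614384 (array([ 1.84449149, -3.94028241, -0.20534443]), array([-6.32335439e-04,  4.31311911e-04, -4.40672746e-01]))
```

```bash

python3 -m creep '{"translation":[[0,0,0],[0,0,0],[0,0,0],[0,0,0],[0,0,0]],"turn":[[0,0,-0.055],[0,0,-0.055],[0,0,-0.055],[0,0,-0.055],[0,0,-0.055]],"grip":[0,0,0,0,0]}'
python3 -m creep '{"translation":[[0,0,0],[0,0,0],[0,0,0],[0,0,0]],"turn":[[0,0,-0.055],[0,0,-0.055],[0,0,-0.0555],[0,0,0]],"grip":[0,0,0,0]}'
python3 -c "
from fit import *
o=env.get_obs();print(o['tool_rot'],tb(o['tool_pos']))
t=tw([-.005,-.0213]);print(t,toolmove([t[0],t[1],.0835],[180,0,90+np.rad2deg(p[2])]))"
```

```text
time_s: 15.98
tool_pos: [0.4455, -0.2586, 0.0836]
tool_rot: [180.0, -0.0, 57.7]
force: [0.2, -1.2, 0.4]
grip_width: 0.0196
grasp_force: 25.0
time_s: 16.48
tool_pos: [0.4455, -0.2587, 0.0835]
tool_rot: [180.0, -0.0, 87.0]
force: [-0.7, 0.3, -0.5]
grip_width: 0.0195
grasp_force: 25.0
[ 1.79994561e+02 -4.18876272e-03  8.70409228e+01] [-0.10581736 -0.35341128]
[0.56252608 0.0680826 ] (array([4.15438293e+00, 1.25031839e+00, 4.28440894e-04]), array([ 3.02448000e-05, -2.32348813e-05, -7.58702488e-04]))
```

```bash

python3 -m creep '{"translation":[[0.52,0.156,0],[0.52,0.156,0],[0.52,0.156,0],[0.52,0.156,0],[0.52,0.156,0]],"turn":[[0,0,0],[0,0,0],[0,0,0],[0,0,0],[0,0,0]],"grip":[0,0,0,0,0]}'
python3 -m creep '{"translation":[[0.52,0.156,0],[0.52,0.156,0],[0.51,0.158,0],[0,0,0]],"turn":[[0,0,0],[0,0,0],[0,0,0],[0,0,0]],"grip":[0,0,0,0]}'
python3 - <<'E'
from fit import *
o=env.get_obs();print(o['tool_pos'],tb(o['tool_pos']))
d=save("wrist","w4.png",s=1.5); pickle.dump(d,open("w4.pkl","wb"))
E
```

```text
time_s: 17.1
tool_pos: [0.5186, -0.0527, 0.0836]
tool_rot: [180.0, -0.0, 86.9]
force: [0.1, -0.9, -0.5]
grip_width: 0.0197
grasp_force: 25.0
time_s: 17.6
tool_pos: [0.5625, 0.0729, 0.0833]
tool_rot: [180.0, -0.1, 87.3]
force: [-0.6, -0.7, -0.7]
grip_width: 0.0198
grasp_force: 25.0
[0.56248197 0.07290786 0.08333319] [-0.00528166 -0.01648276]
```

View pics/w4.png

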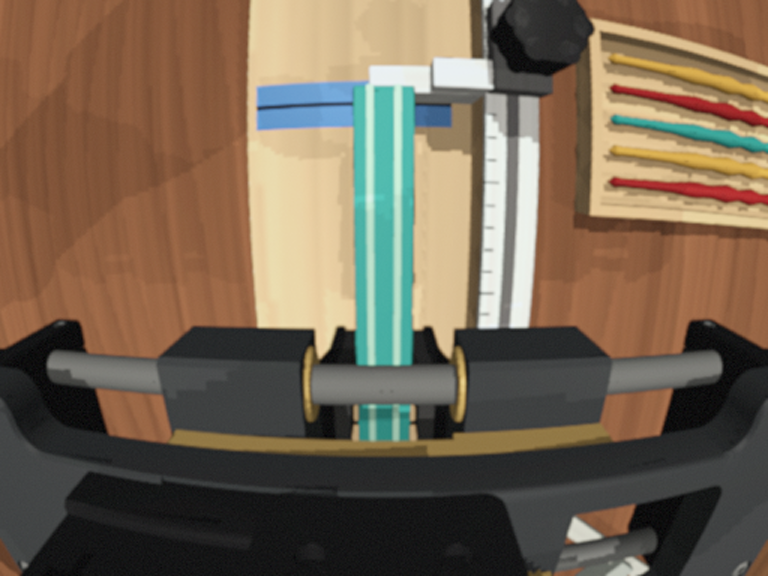

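The blank's far end is at (384,86), above the tape and just short of the stop's face.

```bash
python3 - <<'E'
from fit import *
d=pickle.load(open("w4.pkl","rb")); h=lambda q:(q[0]/1.5-.2,q[1]/1.5-.2)
print("end",tb(pix2w(d,*h((384,86)),.0998,True)),"L",tb(pix2w(d,*h((355.5,200)),.0998,True)),tb(pix2w(d,*h((355,90)),.0998,True)),tb(pix2w(d,*h((413.5,90)),.0998,True)),tb(pix2w(d,*h((413.5,200)),.0998,True)))
print("line",tb(pix2w(d,*h((310,106)),.018,True)))
print(tb(env.get_obs()["tool_pos"]))
E
```

```text
end [-0.0055132   0.08203737] L [-0.01473454  0.04448344] [-0.01484454  0.08075771] [0.00398522 0.08079532] [0.0041544  0.04451402]
line [-0.04284771  0.08807288]
[-0.00567687 -0.01956488]
```

```bash

python3 -m creep '{"translation":[[0,0,0.3],[0,0,0.3],[0,0,0.1],[0,0,0.06],[0,0,0]],"turn":[[0,0,0],[0,0,0],[0,0,0],[0,0,0],[0,0,0]],"grip":[0,0,0,0,0]}'
python3 -m creep '{"translation":[[0,0,0],[0.03,0,0],[0.02,0,0],[0,0,0],[0,0,0]],"turn":[[0,0,0],[0,0,0],[0,0,0],[0,0,0],[0,0,0]],"grip":[0,0,0,0,0]}'
python3 - <<'E'
from fit import *
o=env.get_obs();print(o['tool_pos'],tb(o['tool_pos']),o['force'])
E
```

```text
time_s: 18.27
tool_pos: [0.5622, 0.0677, 0.023]
tool_rot: [180.0, -0.0, 87.1]
force: [0.8, 0.1, -0.4]
grip_width: 0.0198
grasp_force: 25.0
time_s: 18.9
tool_pos: [0.5621, 0.0721, 0.0226]
tool_rot: [180.0, -0.0, 87.2]
force: [0.3, -0.3, -0.1]
grip_width: 0.0198
grasp_force: 25.0
[0.56211005 0.07207367 0.02256607] [-0.00561206 -0.01733426] [ 0.33910905 -0.27216355 -0.10691343]
```

```bash

python3 -m creep '{"translation":[[0.02,0,0],[0.01,0,0],[0,0,0]],"turn":[[0,0,0],[0,0,0],[0,0,0]],"grip":[0,0,0]}'
python3 -m creep '{"translation":[[0.012,0,0],[0,0,0],[0,0,0]],"turn":[[0,0,0],[0,0,0],[0,0,0]],"grip":[0,0,0]}'
python3 -m creep '{"translation":[[0.012,0,0],[0,0,0],[0,0,0]],"turn":[[0,0,0],[0,0,0],[0,0,0]],"grip":[0,0,0]}'
```

```text
time_s: 19.27
tool_pos: [0.5622, 0.0746, 0.0226]
tool_rot: [180.0, -0.0, 87.2]
force: [0.1, 0.2, -1.4]
grip_width: 0.0199
grasp_force: 25.0
time_s: 19.65
tool_pos: [0.5623, 0.0754, 0.0226]
tool_rot: [180.0, -0.0, 87.2]
force: [-0.1, 0.0, -1.3]
grip_width: 0.0195
grasp_force: 25.0
time_s: 20.02
tool_pos: [0.5623, 0.0764, 0.0226]
tool_rot: [180.0, -0.0, 87.2]
force: [-0.1, -0.1, -0.7]
grip_width: 0.0197
grasp_force: 25.0
```

```bash

python3 -m creep '{"translation":[[0.01,0,0],[0,0,0],[0,0,0]],"turn":[[0,0,0],[0,0,0],[0,0,0]],"grip":[0,0,0]}'
python3 - <<'E'
from fit import *
o=env.get_obs();print(tb(o['tool_pos']),o['force'])
d=cam("wrist"); cv2.imwrite("pics/c5.png",cv2.resize(np.ascontiguousarray(d["frame"][40:140,160:340,::-1]),None,fx=4.4,fy=4.4,interpolation=cv2.INTER_CUBIC)); pickle.dump(d,open("w5.pkl","wb"))
E
```

```text
time_s: 20.4
tool_pos: [0.5624, 0.0771, 0.0226]
tool_rot: [180.0, -0.0, 87.2]
force: [-0.6, 0.5, -0.7]
grip_width: 0.0199
grasp_force: 25.0
[-0.00555881 -0.01225174] [-0.55534933  0.49699952 -0.70268956]
```

View pics/c5.png

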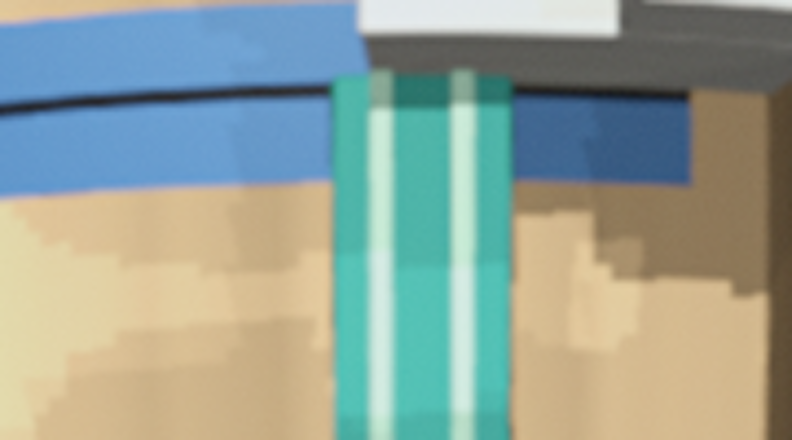

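The blank's end is at (420,73), almost at the stop's dark face. That picture took me past the limit of 10, so from here I'll use numbers only.

```bash
python3 - <<'E'
from fit import *
d=pickle.load(open("w5.pkl","rb")); h=lambda q:(160+q[0]/4.4-.4,40+q[1]/4.4-.4)
print(tb(pix2w(d,*h((420,73)),.039,True)),tb(pix2w(d,*h((345,75)),.039,True)),"line",tb(pix2w(d,*h((280,91)),.018,True)),"stop top edge",tb(pix2w(d,*h((500,37)),.051,True)))
E
python3 -m creep '{"translation":[[0.01,0,0],[0,0,0],[0,0,0]],"turn":[[0,0,0],[0,0,0],[0,0,0]],"grip":[0,0,0]}'
python3 -m creep '{"translation":[[0,0,0],[0,0,0]],"turn":[[0,0,0],[0,0,0]],"grip":[0,0]}'
```

```text
[-0.00584441  0.08681604] [-0.01407084  0.08667397] line [-0.02347992  0.08883818] stop top edge [0.00223691 0.08838385]
time_s: 20.82
tool_pos: [0.5625, 0.078, 0.0226]
tool_rot: [180.0, -0.0, 87.2]
force: [0.3, 0.2, -0.4]
grip_width: 0.0198
grasp_force: 25.0
time_s: 21.08
tool_pos: [0.5624, 0.078, 0.0226]
tool_rot: [180.0, -0.0, 87.2]
force: [-0.4, 0.0, -0.2]
grip_width: 0.0196
grasp_force: 25.0
```

```bash

python3 -m creep '{"translation":[[0.007,0,0],[0,0,0],[0,0,0]],"turn":[[0,0,0],[0,0,0],[0,0,0]],"grip":[0,0,0]}'
python3 -m creep '{"translation":[[0.006,0,0],[0,0,0],[0,0,0]],"turn":[[0,0,0],[0,0,0],[0,0,0]],"grip":[0,0,0]}'
```

```text
time_s: 21.45
tool_pos: [0.5625, 0.0786, 0.0226]
tool_rot: [180.0, -0.0, 87.2]
force: [0.0, 0.2, -0.4]
grip_width: 0.0197
grasp_force: 25.0
time_s: 21.82
tool_pos: [0.5625, 0.079, 0.0226]
tool_rot: [180.0, -0.0, 87.2]
force: [-1.4, -0.4, -1.3]
grip_width: 0.0197
grasp_force: 25.0
```

```bash

python3 -m creep '{"translation":[[0.006,0,0],[0,0,0],[0,0,0]],"turn":[[0,0,0],[0,0,0],[0,0,0]],"grip":[0,0,0]}'
python3 -m creep '{"translation":[[0,0,0],[0,0,0]],"turn":[[0,0,0],[0,0,0]],"grip":[0,0]}'
```

```text
time_s: 22.2
tool_pos: [0.5625, 0.0792, 0.0226]
tool_rot: [180.0, 0.0, 87.2]
force: [-0.5, -0.8, -1.0]
grip_width: 0.0198
grasp_force: 25.0
time_s: 22.45
tool_pos: [0.5625, 0.0792, 0.0226]
tool_rot: [180.0, 0.0, 87.2]
force: [-0.3, -1.2, 0.2]
grip_width: 0.0198
grasp_force: 25.0
```

Contact: about -1 N in y. I'll lower it, let go, lift off and look from above.

```bash

python3 -m creep '{"translation":[[0.003,0,0.006],[0,0,0.006],[0,0,0],[0,0,0],[0,0,0]],"turn":[[0,0,0],[0,0,0],[0,0,0],[0,0,0],[0,0,0]],"grip":[0,0,0,0.1,0.3]}'
python3 -m creep '{"translation":[[0,0,0],[0,0,0],[0,0,0],[0,0,0]],"turn":[[0,0,0],[0,0,0],[0,0,0],[0,0,0]],"grip":[0.4,0.4,0.4,0.4]}'
python3 -m creep '{"translation":[[0,0,-0.1],[0,0,-0.3],[0,0,-0.4],[0,0,-0.2],[0,0,0]],"turn":[[0,0,0],[0,0,0],[0,0,0],[0,0,0],[0,0,0]],"grip":[0.4,0.4,0.4,0.4,0.4]}'
cat > look.py <<'E'
from fit import *
o=env.get_obs();print(o['tool_pos'],tb(o['tool_pos']),o['tool_rot'])
d=cam("wrist"); hsv=cv2.cvtColor(d["frame"],cv2.COLOR_RGB2HSV)
m=cv2.inRange(hsv,(78,70,60),(96,255,255)); ys,xs=np.where(m>0)
T=np.array([tb(pix2w(d,x,y,.038,True)) for x,y in zip(xs,ys)]); T=T[(abs(T[:,0])<.045)&(T[:,1]>-.13)&(T[:,1]<.11)]
for y0 in np.arange(-.1,.09,.02):
    q=T[abs(T[:,1]-y0)<.004]
    if len(q): print("y%.2f x %.4f..%.4f"%(y0,q[:,0].min(),q[:,0].max()))
print("end y",np.percentile(T[:,1],99.5),T[:,1].max())
# stop face top edge: white step along board y at x=0.0..; sample profile at z=.051
Rm=cv2.Rodrigues(np.array(d["rvec"],float))[0];t=np.array(d["tvec"],float).ravel();K=d["K"]
def proj(b,z):
    q=Rm@np.array([*tw(b),z])+t; th=np.arctan2(np.hypot(q[0],q[1]),q[2]); s=th/np.hypot(q[0],q[1]); return K[0,0]*q[0]*s+K[0,2],K[1,1]*q[1]*s+K[1,2]
import sys
def prof(x,z,a,b,ch):
    yy=np.arange(a,b,.00025); uv=np.array([proj((x,y),z) for y in yy],np.float32)
    return yy,cv2.remap(d["frame"][:,:,ch].astype(np.float32),uv[:,0].reshape(1,-1),uv[:,1].reshape(1,-1),cv2.INTER_LINEAR).ravel()
for x in (-.004,.0,.004,.008):
    yy,r=prof(x,.051,.078,.098,0); i=np.diff(r).argmax(); print("stop edge x",x,yy[i].round(4),np.diff(r)[i].round(1))
for x in (-.06,-.05,-.04,-.03):
    yy,r=prof(x,.018,.080,.098,2); print("line x",x,yy[r.argmin()].round(4))
pickle.dump(d,open("wl.pkl","wb"))
E
python3 look.py
```

```text
time_s: 23.08
tool_pos: [0.5626, 0.0809, 0.0216]
tool_rot: [180.0, -0.1, 87.2]
force: [0.3, 0.7, -0.2]
grip_width: 0.0231
grasp_force: 0.0
time_s: 23.58
tool_pos: [0.5625, 0.0799, 0.0216]
tool_rot: [180.0, -0.0, 87.2]
force: [-0.3, 0.3, 0.2]
grip_width: 0.0345
grasp_force: 0.0
time_s: 24.2
tool_pos: [0.5635, 0.08, 0.1029]
tool_rot: [179.8, -0.1, 87.2]
force: [-0.1, -0.7, -0.7]
grip_width: 0.0349
grasp_force: 0.0
[0.56347788 0.07995423 0.10294355] [-0.00463395 -0.00939591] [ 1.79843093e+02 -6.25441697e-02  8.71658204e+01]
y-0.08 x -0.0158..0.0045
y-0.04 x -0.0152..0.0041
y-0.02 x -0.0148..0.0038
y0.00 x -0.0146..0.0037
y0.02 x -0.0143..0.0036
y0.04 x -0.0141..0.0042
y0.06 x -0.0140..0.0042
y0.08 x -0.0154..0.0042
end y 0.08843592898297475 0.08850834724518034
stop edge x -0.004 0.0878 20.2
stop edge x 0.0 0.0885 19.9
stop edge x 0.004 0.0885 19.8
stop edge x 0.008 0.0885 20.3
line x -0.06 0.089
line x -0.05 0.0885
line x -0.04 0.089
line x -0.03 0.0888
```

The blank lies against the stop (end 0.0884, stop 0.0885, line 0.0888). Next I'll shut the fingers and go down behind it.

```bash

python3 -m creep '{"translation":[[0,-0.25,0],[0,-0.22,0],[0,0,0],[0,0,0],[0,0,0]],"turn":[[0,0,0],[0,0,0],[0,0,0],[0,0,0],[0,0,0]],"grip":[0,0,0,0,0]}' 25
python3 -m creep '{"translation":[[0,0,0],[0,0,0.35],[0,0,0.35],[0,0,0.2],[0,0,0.1]],"turn":[[0,0,0],[0,0,0],[0,0,0],[0,0,0],[0,0,0]],"grip":[0,0,0,0,0]}'
python3 -m creep '{"translation":[[0,0,0],[0,0,0]],"turn":[[0,0,0],[0,0,0]],"grip":[0,0]}'
python3 -c "
from fit import *
print(tb(env.get_obs()['tool_pos']))"
```

```text
time_s: 24.88
tool_pos: [0.5254, 0.0815, 0.1013]
tool_rot: [180.0, 0.0, 87.2]
force: [0.4, -0.1, 0.0]
grip_width: 0.0011
grasp_force: 0.0
time_s: 25.5
tool_pos: [0.5248, 0.0815, 0.0209]
tool_rot: [-180.0, 0.0, 87.2]
force: [0.3, -1.1, 0.6]
grip_width: 0.0003
grasp_force: 0.0
time_s: 25.75
tool_pos: [0.5258, 0.0818, 0.0225]
tool_rot: [179.9, -0.0, 87.2]
force: [-0.2, 0.2, 0.2]
grip_width: 0.0005
grasp_force: 0.0
[-0.04235573 -0.00944584]
```

```bash

python3 -m creep '{"translation":[[0,0.05,0],[0,0.05,0],[0,0.04,0],[0,0.03,0],[0,0.03,0]],"turn":[[0,0,0],[0,0,0],[0,0,0],[0,0,0],[0,0,0]],"grip":[0,0,0,0,0]}'
python3 -m creep '{"translation":[[0,0.04,0],[0,0.04,0],[0,0.04,0],[0,0.04,0],[0,0.04,0]],"turn":[[0,0,0],[0,0,0],[0,0,0],[0,0,0],[0,0,0]],"grip":[0,0,0,0,0]}'
python3 -m creep '{"translation":[[0,0.04,0],[0,0.04,0],[0,0.04,0],[0,0.04,0],[0,0.03,0]],"turn":[[0,0,0],[0,0,0],[0,0,0],[0,0,0],[0,0,0]],"grip":[0,0,0,0,0]}'
python3 look.py
```

```text
time_s: 26.38
tool_pos: [0.5411, 0.0808, 0.0216]
tool_rot: [-180.0, 0.0, 87.2]
force: [0.4, -0.3, -0.7]
grip_width: 0.0004
grasp_force: 0.0
time_s: 27.0
tool_pos: [0.5572, 0.08, 0.0216]
tool_rot: [180.0, -0.0, 87.2]
force: [-0.6, 0.7, -0.3]
grip_width: 0.0001
grasp_force: 0.2
time_s: 27.62
tool_pos: [0.5723, 0.0793, 0.0216]
tool_rot: [180.0, -0.0, 87.2]
force: [-0.6, -0.7, -1.1]
grip_width: 0.0005
grasp_force: 0.2
[0.57234446 0.07925926 0.0216061 ] [ 0.0042561  -0.00965342] [ 1.79993432e+02 -3.03242397e-03  8.71673309e+01]
y0.02 x 0.0130..0.0327
y0.04 x 0.0132..0.0325
y0.06 x 0.0131..0.0328
y0.08 x 0.0131..0.0327
end y 0.08809382342145132 0.08859791515240403
stop edge x -0.004 0.0885 31.3
stop edge x 0.0 0.0885 36.5
stop edge x 0.004 0.0885 32.4
stop edge x 0.008 0.0885 32.5
line x -0.06 0.0888
line x -0.05 0.089
line x -0.04 0.0888
line x -0.03 0.0888
```

```bash

python3 -m creep '{"translation":[[0,0.025,0],[0,0.02,0],[0,0.012,0],[0,0,0]],"turn":[[0,0,0],[0,0,0],[0,0,0],[0,0,0]],"grip":[0,0,0,0]}'
python3 -m creep '{"translation":[[0,0.01,0],[0,0.01,0],[0,0,0]],"turn":[[0,0,0],[0,0,0],[0,0,0]],"grip":[0,0,0]}'
python3 -m creep '{"translation":[[0,0.01,0],[0,0,0]],"turn":[[0,0,0],[0,0,0]],"grip":[0,0]}'
```

```text
time_s: 28.18
tool_pos: [0.5768, 0.079, 0.0216]
tool_rot: [180.0, -0.0, 87.2]
force: [-0.5, -0.7, -0.1]
grip_width: 0.0004
grasp_force: 0.1
time_s: 28.55
tool_pos: [0.5779, 0.0789, 0.0216]
tool_rot: [-180.0, 0.0, 87.2]
force: [-2.2, -0.6, 2.3]
grip_width: 0.0003
grasp_force: 1.3
time_s: 28.8
tool_pos: [0.5779, 0.0789, 0.0215]
tool_rot: [-179.9, 0.0, 87.2]
force: [-5.0, -0.2, 4.7]
grip_width: 0.0003
grasp_force: 2.6
```

```bash

python3 -m creep '{"translation":[[0,0.008,-0.004],[0,0,0],[0,0,0]],"turn":[[0,0,0],[0,0,0],[0,0,0]],"grip":[0,0,0]}'
python3 -m creep '{"translation":[[0,0.006,-0.004],[0,0,0],[0,0,0]],"turn":[[0,0,0],[0,0,0],[0,0,0]],"grip":[0,0,0]}'
```

```text
time_s: 29.18
tool_pos: [0.5779, 0.0789, 0.0215]
tool_rot: [-179.8, 0.0, 87.2]
force: [-6.6, -0.1, 4.0]
grip_width: 0.0004
grasp_force: 3.0
time_s: 29.55
tool_pos: [0.5779, 0.0789, 0.0215]
tool_rot: [-179.7, 0.0, 87.2]
force: [-6.5, 0.1, 2.1]
grip_width: 0.0008
grasp_force: 3.3
```

```bash

python3 -m creep '{"translation":[[0,0.009,0],[0,0,0],[0,0,0]],"turn":[[0,0,0],[0,0,0],[0,0,0]],"grip":[0,0,0]}'
python3 -m creep '{"translation":[[0,0.005,0],[0,0,0],[0,0,0]],"turn":[[0,0,0],[0,0,0],[0,0,0]],"grip":[0,0,0]}'
python3 look.py
```

```text
time_s: 29.92
tool_pos: [0.5779, 0.0789, 0.0215]
tool_rot: [-179.6, 0.0, 87.2]
force: [-9.0, -0.4, 4.4]
grip_width: 0.0003
grasp_force: 4.2
time_s: 30.3
tool_pos: [0.5779, 0.0789, 0.0215]
tool_rot: [-179.6, 0.0, 87.2]
force: [-9.0, -0.1, 6.6]
grip_width: 0.0004
grasp_force: 4.8
[0.57786714 0.07891364 0.02154382] [ 0.0097891  -0.00972668] [-1.79589556e+02  2.59874366e-02  8.71868215e+01]
y0.02 x 0.0186..0.0387
y0.04 x 0.0189..0.0386
y0.06 x 0.0183..0.0385
y0.08 x 0.0182..0.0383
end y 0.0881784087197362 0.08869585432708034
stop edge x -0.004 0.0888 29.7
stop edge x 0.0 0.0885 34.8
stop edge x 0.004 0.0885 32.1
stop edge x 0.008 0.0885 29.5
line x -0.06 0.0888
line x -0.05 0.0888
line x -0.04 0.0888
line x -0.03 0.089
```

```bash

python3 -m creep '{"translation":[[0,0.005,-0.003],[0,0,0],[0,0,0]],"turn":[[0,0,0],[0,0,0],[0,0,0]],"grip":[0,0,0]}'
for i in 1 2 3; do python3 -m creep '{"translation":[[0,0,0],[0,0,0]],"turn":[[0,0,0],[0,0,0]],"grip":[0,0]}' | grep -E "time|force"; done
```

```text
time_s: 30.72
tool_pos: [0.5779, 0.0789, 0.0215]
tool_rot: [-179.5, 0.0, 87.2]
force: [-10.4, -0.4, 6.0]
grip_width: 0.0003
grasp_force: 5.0
time_s: 30.98
force: [-9.5, -0.6, 6.3]
grasp_force: 5.0
time_s: 31.22
force: [-10.9, -0.4, 6.4]
grasp_force: 5.0
time_s: 31.48
force: [-9.5, 0.1, 5.6]
grasp_force: 5.0
```

The push is steady at about 10 N, the blank is flush and square against the fence, and the stop is on its line. I'm handing it in.

```bash
python3 -c "
from cell import env
print(env.sign_off())"
```

```text
the job is handed in; nothing more can be done
None
```

I handed the job in with the arm still pushing the teal blank against the fence at about 10 N: the stop is within about 0.3 mm of its line and the blank's end is at the stop to within about 0.5 mm by camera, though I viewed 11 pictures, one over your limit of 10.

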